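# Chestnuts in the pan, hob on boost

### The job

Shake the eight chestnuts from the scoop evenly over the frying pan, all of them in it and none of its four quarters (counted from the line of the handle) left bare, without touching them with the gripper, and set the empty scoop back down flat on the worktop beside the hob. Then turn the hob's knob clockwise past its first and second clicks to the third, sprung one (boost), and hold it there against the spring: finish while still holding it. The pan stays on its ring, and the other things stay where they are.

Things in the scene. Friction and masses are not known exactly. Their poses are not given: they have to be found in the camera images.
- hob: Built-in black glass induction hob, 300 x 510 mm, its glass 6 mm above the worktop. Origin: middle of the plate, at worktop height. Its y axis runs along the long side; the printed ring of the cooking zone (232 mm across) is centred at y = +0.105, the knob stands at y = -0.185, both at x = 0.
- knob: The hob's only control, a steel knob on an upright axis: a round foot 48 mm across and 8 mm high, on it a finger bar 46 mm long, 13 mm thick and 22 mm high, to be pinched across. Origin: on the axis, where the knob meets the glass, 6 mm above the worktop; the bar's top is 30 mm above it. Its x axis runs along the bar and turns with it.
- knob_turn (a joint): Angle of the knob in rad, growing clockwise seen from above; 0 = off, bar along the hob's x axis. It clicks in at 0.41 (first setting) and 0.80 (second), where it stays when let go, and at 1.25 (third, boost); hard stop at 1.32. Turning takes up to 0.25 N m, most between the second and third clicks; at the third a spring turns it back to the second or lower as soon as it is let go.
- pan: Black frying pan on the ring, 260 mm across the rim, flat inside 190 mm across, inner floor 5 mm above its origin, rim 46 mm high, walls 4 mm. Origin: centre of the underside. Its handle runs out along its +x axis (to 315 mm from the centre, 73 mm high). About 0.95 kg, not fastened. Its four quarters are parted by its x axis (the line of the handle) and its y axis.
- scoop: Steel kitchen scoop with a flat floor (3 mm), 130 mm long, 86 mm wide (80 inside); side walls 48 mm high at the back, falling to 10 mm at the nose, back wall closed, nose open. Origin: middle of the underside. +x points to the open nose, z up. About 0.17 kg. Tilted nose down by some 13 to 20 degrees, its load begins to slide out (from about 9 degrees if it is shaken).
- scoop_grip (a point): Middle of the scoop's black grip bar, 90 mm above the scoop's underside, right over the middle of the trough. The bar runs along the scoop's x axis, 102 mm long (x from -65 to +37 mm), 20 mm thick across y, 16 mm high; pinch it across y.
- scoop_lip (a point): Middle of the scoop's front edge, on its floor: 65 mm ahead of the scoop's origin, 3 mm up. What slides out falls here.
- nut0: One of the eight chestnuts that lie in the scoop at first, in two files of four: 26 mm across, 19 mm thick, one face flat, 14 g. Origin: its middle.
- nut1: One of the eight chestnuts that lie in the scoop at first, in two files of four: 26 mm across, 19 mm thick, one face flat, 14 g. Origin: its middle.
- nut2: One of the eight chestnuts that lie in the scoop at first, in two files of four: 26 mm across, 19 mm thick, one face flat, 14 g. Origin: its middle.
- nut3: One of the eight chestnuts that lie in the scoop at first, in two files of four: 26 mm across, 19 mm thick, one face flat, 14 g. Origin: its middle.
- nut4: One of the eight chestnuts that lie in the scoop at first, in two files of four: 26 mm across, 19 mm thick, one face flat, 14 g. Origin: its middle.
- nut5: One of the eight chestnuts that lie in the scoop at first, in two files of four: 26 mm across, 19 mm thick, one face flat, 14 g. Origin: its middle.
- nut6: One of the eight chestnuts that lie in the scoop at first, in two files of four: 26 mm across, 19 mm thick, one face flat, 14 g. Origin: its middle.
- nut7: One of the eight chestnuts that lie in the scoop at first, in two files of four: 26 mm across, 19 mm thick, one face flat, 14 g. Origin: its middle.
- moka: Aluminium coffee pot with a black handle, 92 mm across, 180 mm high; bystander. Origin: centre of the underside.
- oil_bottle: Green glass oil bottle, 62 mm across, 250 mm high; bystander. Origin: centre of the underside.
- mug: White mug, 82 mm across, 90 mm high; bystander. Origin: centre of the underside.
Things that resemble listed ones, but are neither listed nor needed, are in the scene too. What is shaped like the scoop but yellow is not meant.

How it is judged (in metres and radians):
On the way, in this order (a step that is already met when the one before it is completed fails the run):
1. the scoop is held by the gripper above the pan (horizontal distance between scoop_lip and pan below 0.12 m and height (world z) of scoop above 0.04 m and contact force between the fingers and scoop above 0.5 N), for 0.1 s.
2. all eight chestnuts lie in the pan, some in each of its quarters (horizontal distance between each of nut0, nut1, nut2, nut3, nut4, nut5, nut6, nut7 and pan below 0.118 m and z of nut0 in the frame of pan between 0 and 0.035 m and z of nut1 in the frame of pan between 0 and 0.035 m and z of nut2 in the frame of pan between 0 and 0.035 m and z of nut3 in the frame of pan between 0 and 0.035 m and z of nut4 in the frame of pan between 0 and 0.035 m and z of nut5 in the frame of pan between 0 and 0.035 m and z of nut6 in the frame of pan between 0 and 0.035 m and z of nut7 in the frame of pan between 0 and 0.035 m and ((x of nut0 in the frame of pan above -0.005 m and y of nut0 in the frame of pan above -0.005 m) or (x of nut1 in the frame of pan above -0.005 m and y of nut1 in the frame of pan above -0.005 m) or (x of nut2 in the frame of pan above -0.005 m and y of nut2 in the frame of pan above -0.005 m) or (x of nut3 in the frame of pan above -0.005 m and y of nut3 in the frame of pan above -0.005 m) or (x of nut4 in the frame of pan above -0.005 m and y of nut4 in the frame of pan above -0.005 m) or (x of nut5 in the frame of pan above -0.005 m and y of nut5 in the frame of pan above -0.005 m) or (x of nut6 in the frame of pan above -0.005 m and y of nut6 in the frame of pan above -0.005 m) or (x of nut7 in the frame of pan above -0.005 m and y of nut7 in the frame of pan above -0.005 m)) and ((x of nut0 in the frame of pan above -0.005 m and y of nut0 in the frame of pan below 0.005 m) or (x of nut1 in the frame of pan above -0.005 m and y of nut1 in the frame of pan below 0.005 m) or (x of nut2 in the frame of pan above -0.005 m and y of nut2 in the frame of pan below 0.005 m) or (x of nut3 in the frame of pan above -0.005 m and y of nut3 in the frame of pan below 0.005 m) or (x of nut4 in the frame of pan above -0.005 m and y of nut4 in the frame of pan below 0.005 m) or (x of nut5 in the frame of pan above -0.005 m and y of nut5 in the frame of pan below 0.005 m) or (x of nut6 in the frame of pan above -0.005 m and y of nut6 in the frame of pan below 0.005 m) or (x of nut7 in the frame of pan above -0.005 m and y of nut7 in the frame of pan below 0.005 m)) and ((x of nut0 in the frame of pan below 0.005 m and y of nut0 in the frame of pan above -0.005 m) or (x of nut1 in the frame of pan below 0.005 m and y of nut1 in the frame of pan above -0.005 m) or (x of nut2 in the frame of pan below 0.005 m and y of nut2 in the frame of pan above -0.005 m) or (x of nut3 in the frame of pan below 0.005 m and y of nut3 in the frame of pan above -0.005 m) or (x of nut4 in the frame of pan below 0.005 m and y of nut4 in the frame of pan above -0.005 m) or (x of nut5 in the frame of pan below 0.005 m and y of nut5 in the frame of pan above -0.005 m) or (x of nut6 in the frame of pan below 0.005 m and y of nut6 in the frame of pan above -0.005 m) or (x of nut7 in the frame of pan below 0.005 m and y of nut7 in the frame of pan above -0.005 m)) and ((x of nut0 in the frame of pan below 0.005 m and y of nut0 in the frame of pan below 0.005 m) or (x of nut1 in the frame of pan below 0.005 m and y of nut1 in the frame of pan below 0.005 m) or (x of nut2 in the frame of pan below 0.005 m and y of nut2 in the frame of pan below 0.005 m) or (x of nut3 in the frame of pan below 0.005 m and y of nut3 in the frame of pan below 0.005 m) or (x of nut4 in the frame of pan below 0.005 m and y of nut4 in the frame of pan below 0.005 m) or (x of nut5 in the frame of pan below 0.005 m and y of nut5 in the frame of pan below 0.005 m) or (x of nut6 in the frame of pan below 0.005 m and y of nut6 in the frame of pan below 0.005 m) or (x of nut7 in the frame of pan below 0.005 m and y of nut7 in the frame of pan below 0.005 m))), for 0.3 s.
3. the scoop stands flat on the worktop, let go (height (world z) of scoop below 0.006 m and angle between scoop's own z axis and vertical below 0.08 rad and contact force between the fingers and scoop below 0.05 N and contact force between scoop and hob below 0.05 N), for 0.2 s.
4. the knob is turned to its third click (value of joint knob_turn above 1.17 rad and contact force between the fingers and knob above 0.5 N), for 0.3 s.
At the end, for the whole second after the job is handed in: Fingers hold the knob at its third click (over 1.17 rad); all 8 chestnuts in the pan, centres within 118 mm of its centre, under 35 mm up, one or more per quarter (5 mm past the line counts); scoop flat on the worktop, off the hob, let go; pan flat, within 40 mm of the ring's centre along x and y (all of step 2 and all of step 3 and all of step 4 and x of pan in the frame of hob between -0.04 and 0.04 m and y of pan in the frame of hob between 0.065 and 0.145 m and angle between pan's own z axis and vertical below 0.06 rad); the arm keeps its last pose, push and grip.
It fails at once if a chestnut is touched with the gripper (contact force between the fingers and nut0 above 0.3 N or contact force between the fingers and nut1 above 0.3 N or contact force between the fingers and nut2 above 0.3 N or contact force between the fingers and nut3 above 0.3 N or contact force between the fingers and nut4 above 0.3 N or contact force between the fingers and nut5 above 0.3 N or contact force between the fingers and nut6 above 0.3 N or contact force between the fingers and nut7 above 0.3 N).
It fails at once if a bystander is shifted by more than 30 mm or tipped (distance of any of moka, oil_bottle, mug from where it was at the start of the episode above 0.03 m or angle between any of moka, oil_bottle, mug's own z axis and vertical above 0.3 rad).
It fails at once if the pan is pushed off its place on the ring or tipped (distance of pan from where it was at the start of the episode above 0.04 m or angle between pan's own z axis and vertical above 0.15 rad).
It also fails if it takes over 72 s, if anything falls off the work surface, if the arm or the gripper's body presses on something with over 40 N, if the wrist force passes 120 N, or if a joint passes its speed limit or range.

### The arm

A 7-joint arm with a two-finger parallel gripper is mounted at the origin on the work surface. World frame = base frame: x ahead of the robot, y to its left, z up, the work surface at z = 0. Lengths are in mm, angles in rad, forces in N, time in s.
With the tool pointing down it reaches from about 400 to 875 mm from the base axis. Payload 4.4 kg.
Tool frame: the origin (TCP) lies at the very end of the fingers, on their centre line; the grasp point (between the pads) lies 19 mm behind it; z points along the fingers, y is the direction in which the jaws open and shut (so a half turn about z gives the same grasp; the last joint's range is limited). The gripper opens to 85 mm and grips with 20 to 120 N. Pads are 22 mm wide; open, the fingers measure 114 mm over their backs; the gripper's body (76 mm by 85 mm) begins 54 mm behind the grasp point. The pads swing forward as they close: fully open they stand 13 mm farther back than shut.
Start: joints at [-1.202, 0.628, 0.038, 1.517, -0.027, 0.996, -0.02], TCP at [273.778, 589.545, 231.313] pointing down, gripper open.
Joint ranges: [-3.06, 3.06], [-0.37, 2.12], [-1.25, 1.32], [0.18, 2.47], [-1.1, 4.24], [0.23, 1.98], [-2.94, 2.94]. Speed limits (rad/s): [2.57, 2.57, 3.14, 3.14, 3.14, 3.14, 3.14].

### API

Orientations are given as [roll, pitch, yaw] about the fixed x, y, z axes, in that order (R = Rz(yaw) Ry(pitch) Rx(roll)).
In Python, from cell import ctrl gives the robot as it stands.
- The arm moves only by the shell command python3 -m crank 'ROWS' [OPENING]. ROWS is JSON, a list that holds one entry, the list of rows, each a list of 6 numbers: the shift along the tool's x, y, z in units of 30 mm (1.0 is 30 mm), then the turn, a rotation vector about the tool's x, y, z in units of 6 degrees (1.0 is 6 degrees). In form: [[[tx, ty, tz, rx, ry, rz], ...]]. A call has 1 to 12 rows; each row shifts and turns the pose as measured when the row begins, along the tool's axes as they then stand; what a row does not reach is not made up. A row lasts 1/12 s, in which the tool goes at most 41.7 mm and 7.16 degrees, less where a joint would pass 70% of its speed; a pose out of reach is approached as far as the arm can. A call is refused whole if a number of a shift passes 1 or a number of a turn 1, either way. A call with a gripper value outside its range is refused whole. OPENING is the gripper command: -1 is fully open, 1 is shut, values between are in proportion, set as the call begins (- or left out, the last holds). The fingers move at their own pace and stop on an object; the grip force is fixed at half the most. Time passes only in rows, so rows that do not move let the fingers close. It gives the time, the measured TCP pose, the force and the opening at its end, in the units of the state.
- ctrl.read_state(): the state, without advancing time (a new reading comes with each control period).
- ctrl.get_image(name): name is "scene" or "top" or "wrist"; returns a dict with "color" (420x560x3 uint8, red, green, blue), "depth" (420x560 float32, mm along the optical axis (not along the pixel's ray), 0 where there is no reading), "camera_matrix" (3x3 intrinsics, pixels), "R" (3x3) and "t" (3): a world point X has camera coordinates R X + t. Camera axes: x right, y down, z forward; pixel columns grow to the right and rows downward; lengths in mm; the calibration is good to about 2 mm. A picture is of the moment at which its call begins.
- ctrl.finish_job(): hands the job in, once; it reports no verdict.
Trained networks look in a picture, given as the dict that the camera call returned (one of the last four; its "shot" number tells which), for a name from the list of things; names that differ only in an ending like _2 or _b are one class to them, and where a whole thing is asked for, a point or a joint stands for the part that bears it (a point fixed in the world has none). Each returns a list of dicts, best first, with "conf" (0 to 1); they miss things now and then, are a little off and sometimes report something else, mostly with a low value. They report only what shows in the picture. A call takes as long as a camera call. They do not tell look-alikes from the thing itself.
- ctrl.search_frame(query, picture): "extent" ([centre column, centre row, width, height] in pixels, round what is visible of it).
The state is a dict: "clock": time; "qpos": joint angles; "qd": joint speeds; "tau": joint torques, N m; "eef_pos": TCP position; "tool_rot": TCP orientation; "force": force on the tool from outside, world axes, zero at the start; "torque": the same for the moment, N m; "width": finger opening in mm.
Only numpy, scipy, OpenCV 4.12 (cv2) and the standard library are available. Lean on these libraries where they do the work, as an engineer would, in place of code of your own. Each camera call takes 0.05 s, during which the arm holds its last target. There are 200 camera calls.

## Working session

There is one attempt and no reset: what is moved stays moved. The work goes in short steps, Python scripts to look and compute and a shell command to move; the robot and the scene stay as the last step left them, time stands still between calls to the robot, and variables do not carry over. Pictures are saved under pics/ and viewed, about 8 in all and at most 12, crops included, and the job is handed in when it is done.

```bash
ls; mkdir -p pics; cat > h.py <<'E'
import numpy as np, cv2
from cell import ctrl
from scipy.spatial.transform import Rotation as Rn
def shot(n,f=None):
    p=ctrl.get_image(n)
    if f: cv2.imwrite('pics/'+f,p['color'][...,::-1])
    return p
def cloud(p):
    d=p['depth'];K=p['camera_matrix'];v,u=np.indices(d.shape)
    c=np.stack([(u-K[0][2])/K[0][0]*d,(v-K[1][2])/K[1][1]*d,d],-1)
    X=(c-np.array(p['t']))@np.array(p['R']); X[d<=0]=np.nan
    return X
def px(p,X):
    c=np.array(p['R'])@np.array(X)+p['t'];q=np.array(p['camera_matrix'])@c;return (q/q[2])[:2].round(0)
E
python3 - <<'E'
from h import *
s=ctrl.read_state();print({k:np.round(v,3) for k,v in s.items()})
for n in ['top','scene']:
    p=shot(n,n+'1.png');X=cloud(p)
    for q in ['hob','knob','pan','scoop','scoop_grip','scoop_lip','nut0','moka','oil_bottle','mug']:
        for r in ctrl.search_frame(q,p)[:8 if q=='nut0' else 2]:
            e=r['extent'];u,v=int(e[0]),int(e[1]);print(n,q,round(r['conf'],2),np.round(e),X[v,u].round(0))
a=cv2.imread('pics/top1.png');b=cv2.imread('pics/scene1.png')
E
```

```text
pics
{'clock': np.float64(0.0), 'qpos': array([-1.202,  0.629,  0.038,  1.518, -0.027,  0.996, -0.02 ]), 'qd': array([-0.   , -0.001, -0.001, -0.001, -0.001, -0.001,  0.002]), 'tau': array([-1.0000e-03, -5.6339e+01,  1.2260e+00, -1.9344e+01,  1.1000e-02,
        1.1000e-02, -0.0000e+00]), 'eef_pos': array([273.508, 588.953, 230.393]), 'tool_rot': array([-3.14 ,  0.   ,  2.707]), 'force': array([-0.307,  0.68 ,  0.749]), 'torque': array([-0.003,  0.021,  0.015]), 'width': np.float64(85.477)}
top hob 0.85 [245. 218. 177. 110.] [529.  50.   7.]
top knob 0.45 [304. 222.  18.  20.] [ 513. -125.   36.]
top pan 0.75 [187. 208. 137.  94.] [559. 226.  13.]
top scoop 0.91 [466. 236.  61.  49.] [ 470. -584.   93.]
top scoop 0.83 [423. 166.  56.  34.] [ 674. -470.   94.]
top scoop_grip 0.92 [419. 168.  50.  34.] [ 684. -481.    5.]
top scoop_grip 0.66 [465. 233.  57.  42.] [ 485. -617.    1.]
top scoop_lip 0.97 [398. 227.  55.  47.] [ 495. -395.   88.]
top scoop_lip 0.84 [420. 165.  56.  32.] [ 677. -461.   94.]
top nut0 0.54 [389. 228.  11.  10.] [ 499. -382.   20.]
top nut0 0.52 [403. 217.   8
[... 377 characters left out ...]
72 [272. 254.  30.  47.] [ 784. -169.  148.]
scene pan 0.65 [365. 198. 121.  58.] [548. 249.  25.]
scene scoop 0.91 [190. 224.  44.  41.] [ 483. -415.    5.]
scene scoop 0.76 [139. 229.  46.  38.] [ 453. -605.    1.]
scene scoop_grip 0.74 [189. 223.  42.  37.] [ 478. -421.    6.]
scene scoop_grip 0.69 [179. 271.  42.  34.] [ 675. -481.    3.]
scene scoop_lip 0.98 [190. 224.  44.  40.] [ 481. -418.    3.]
scene scoop_lip 0.87 [134. 233.  48.  39.] [ 468. -619.    6.]
scene nut0 0.18 [190. 223.  43.  36.] [ 471. -417.    3.]
scene moka 0.66 [273. 254.  32.  49.] [ 778. -164.  143.]
scene oil_bottle 0.91 [346. 241.  20.  52.] [798.  70. 151.]
scene mug 0.9 [406. 150.  27.  28.] [389. 472.  79.]
```

View pics/top1.png

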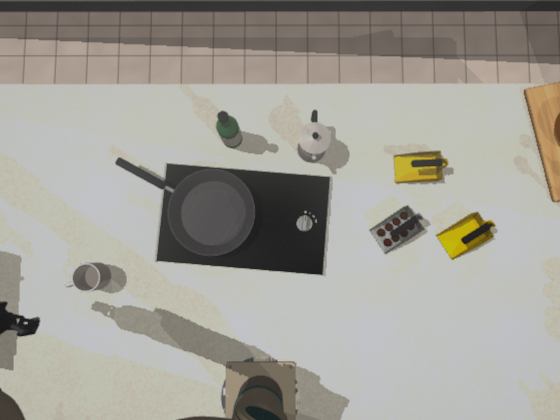

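View pics/scene1.png

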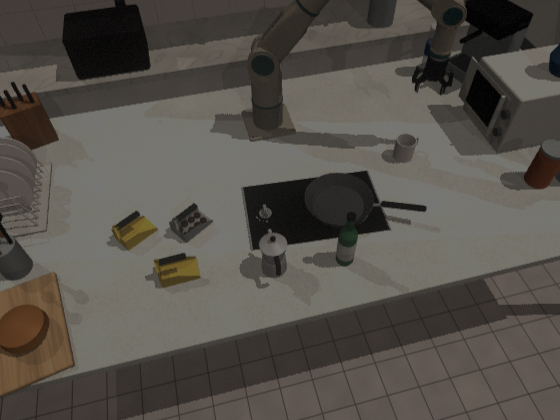

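The top view shows three scoop shapes: a steel one with dark nuts at (398,229), a yellow one at (418,167) and another yellow one at (466,236). The steel one with the eight nuts fits the description. I'll confirm it in a crop and measure the poses.

```bash
cat > m.py <<'E'
from h import *
p=shot('top');X=cloud(p);im=p['color']
cv2.imwrite('pics/crop1.png',cv2.resize(im[190:265,350:510][...,::-1],(800,375),interpolation=cv2.INTER_CUBIC))
hsv=cv2.cvtColor(im,cv2.COLOR_RGB2HSV)
# hob
m=((im.max(2)<60)&(np.abs(X[...,2]-6)<60)).astype(np.uint8)
m[:150]=0;m[290:]=0;m[:,:140]=0;m[:,350:]=0
m=cv2.morphologyEx(m,cv2.MORPH_OPEN,np.ones((13,13)))
hp=X[(m>0)&(np.abs(X[...,2]-6)<6)][:,:2]
(c,wh,a)=cv2.minAreaRect(hp.astype(np.float32));print('hob',c,wh,a)
# pan rim
q=X[150:270,140:280].reshape(-1,3);
r=q[(q[:,2]>42)&(q[:,2]<62)&(np.hypot(q[:,0]-555,q[:,1]-150)<170)]
from scipy.optimize import least_squares
f=lambda s:np.hypot(r[:,0]-s[0],r[:,1]-s[1])-s[2]
o=least_squares(f,[555,150,128],loss='soft_l1',f_scale=3);print('pan',o.x,len(r))
h=q[(q[:,2]>50)&(q[:,2]<95)];hd=h[(np.hypot(h[:,0]-o.x[0],h[:,1]-o.x[1])>170)&(np.hypot(h[:,0]-o.x[0],h[:,1]-o.x[1])<330)]
Y=X[130:215,100:200].reshape(-1,3);d=np.hypot(Y[:,0]-o.x[0],Y[:,1]-o.x[1]);hd=Y[(Y[:,2]>45)&(d>180)&(d<330)]
mm=np.median(hd,0);print('handle',mm,hd[:,2].max(),np.degrees(np.arctan2(hd[:,1]-o.x[1],hd[:,0]-o.x[0])).mean(), len(hd))
# knob
k=X[205:240,285:325].reshape(-1,3);k=k[(k[:,2]>28)&(k[:,2]<45)];print('knob',k.mean(0),cv2.minAreaRect(k[:,:2].astype(np.float32)),len(k))
# scoop
s=X[195:265,360:435].reshape(-1,3);g=s[(s[:,2]>80)&(s[:,2]<110)];
print('grip',g.mean(0),cv2.minAreaRect(g[:,:2].astype(np.float32)),len(g))
w=s[(s[:,2]>6)&(s[:,2]<110)];print('scoop',cv2.minAreaRect(w[:,:2].astype(np.float32)),len(w))
E
python3 m.py
```

```text
hob (525.2227783203125, 55.48808288574219) (500.1700134277344, 295.61029052734375) 85.43081665039062
pan [543.54464135 146.37895284 123.91843664] 998
handle [661.5314473  362.29405447  77.73805694] 90.38335005900258 61.47266779162085 375
knob [ 513.35444379 -130.49266537   36.400969  ] ((511.3034362792969, -131.02487182617188), (12.297106742858887, 44.546234130859375), 88.83203125) 66
grip [ 501.81218233 -416.99100733   96.20795179] ((501.62744140625, -417.58941650390625), (20.214698791503906, 104.01188659667969), 33.30351638793945) 267
scoop ((489.2887878417969, -409.7084045410156), (221.8135528564453, 204.24893188476562), 89.57444763183594) 1065
```

View pics/crop1.png

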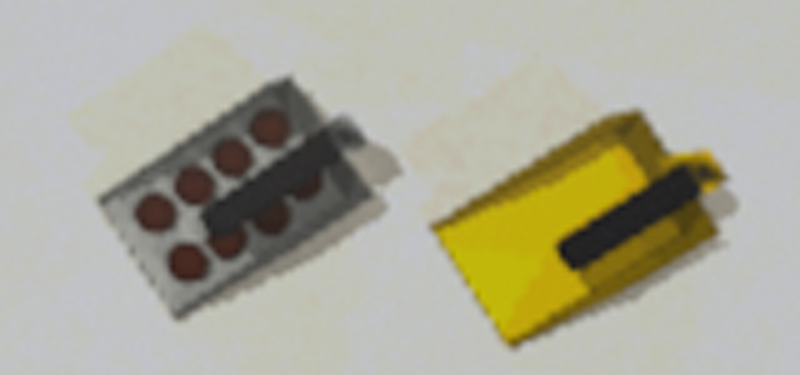

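The crop confirms it: the steel scoop with eight nuts is at crop (235,200), with its nose at lower left (yaw about 123°). The other one in the crop is yellow. Next, a helper that works out how far to go.

```bash
cat > go.py <<'E'
# usage: go.py x y z yaw_deg [tilt_deg]  -> remaining shift (30mm units) and turn (6deg units) in tool axes
import sys; from h import *
a=[float(v) for v in sys.argv[1:]]; tilt=a[4] if len(a)>4 else 0
s=ctrl.read_state();R=Rn.from_euler('xyz',s['tool_rot'])
T=Rn.from_euler('xyz',[np.pi,np.radians(tilt),np.radians(a[3])])
d=R.inv().apply(np.array(a[:3])-s['eef_pos'])/30; w=np.degrees((R.inv()*T).as_rotvec())/6
print('shift',d.round(2),'turn',w.round(2),'t',round(float(s['clock']),2),'w',round(float(s['width']),1),'F',np.round(s['force'],1))
E
python3 go.py 494 -406 200 123.3; python3 -m crank '[[[-0.76,-1,0,0,0,0.2],[-0.76,-1,0,0,0,0.2],[-0.76,-1,0,0,0,0.2],[-0.76,-1,0,0,0,0.2],[-0.76,-1,0,0,0,0.2],[-0.76,-1,0,0,0,0.2],[-0.76,-1,0,0,0,0.2],[-0.76,-1,0,0,0,0.2],[-0.76,-1,0,0,0,0.2],[-0.76,-1,0,0,0,0.2],[-0.76,-1,0,0,0,0.2],[-0.76,-1,0,0,0,0.2]]]' -1; python3 go.py 494 -406 200 123.3
```

```text
shift [-20.64 -27.     1.04] turn [ 0.  -0.   5.3] t 1.15 w 85.3 F [-0.3  0.4  0.7]
clock: 2.15
eef_pos: [318.5, 133.2, 227.6]
tool_rot: [3.127, -0.004, 2.458]
force: [1.7, -0.4, -0.0]
width: 85.3
shift [-15.89 -10.25   0.7 ] turn [ 0.13 -0.06  2.92] t 2.15 w 85.3 F [ 1.7 -0.4 -0. ]
```

```bash
python3 -m crank '[[[-1,-0.64,0,0,0,0],[-1,-0.64,0,0,0,0],[-1,-0.64,0,0,0,0],[-1,-0.64,0,0,0,0],[-1,-0.64,0,0,0,0],[-1,-0.64,0,0,0,0],[-1,-0.64,0,0,0,0],[-1,-0.64,0,0,0,0],[-1,-0.64,0,0,0,0],[-1,-0.64,0,0,0,0],[-1,-0.64,0,0,0,0],[-1,-0.64,0,0,0,0]]]'; python3 go.py 494 -406 200 123.3
```

```text
clock: 3.15
eef_pos: [453.4, -295.2, 226.4]
tool_rot: [3.12, 0.002, 2.459]
force: [1.6, 0.2, -0.0]
width: 85.3
shift [-3.38 -2.03  0.84] turn [ 0.21 -0.02  2.93] t 3.15 w 85.3 F [ 1.6  0.2 -0. ]
```

```bash
python3 -m crank '[[[-0.9,-0.5,0.2,0.1,0,0],[-0.9,-0.5,0.2,0.1,0,0],[-0.9,-0.5,0.2,0,0,0],[-0.7,-0.5,0.2,0,0,0],[0,0,0,0,0,1],[0,0,0,0,0,1],[0,0,0,0,0,0.9],[0,0,0,0,0,0]]]'; python3 go.py 494 -406 150 123.3; python3 - <<'E'
from h import *
p=shot('wrist','w1.png');X=cloud(p).reshape(-1,3)
s=ctrl.read_state();e=s['eef_pos']
g=X[(X[:,2]>84)&(X[:,2]<106)&(np.hypot(X[:,0]-494,X[:,1]+406)<90)]
print(e,len(g)); r=cv2.minAreaRect(g[:,:2].astype(np.float32));print(r,np.median(g[:,2]))
E
```

```text
clock: 3.82
eef_pos: [496.0, -425.1, 200.1]
tool_rot: [-3.14, 0.01, 2.131]
force: [-0.6, 0.9, 0.3]
width: 85.3
shift [0.59 0.28 1.67] turn [-0.02  0.1  -0.2 ] t 3.82 w 85.3 F [-0.6  0.9  0.3]
[ 495.9394354  -425.10305625  200.22153128] 4083
((501.6647644042969, -416.93328857421875), (20.038827896118164, 102.937744140625), 33.516170501708984) 97.2397909782375
```

View pics/w1.png

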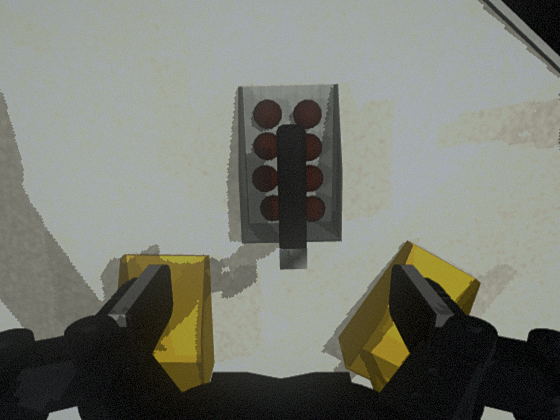

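The wrist view shows the steel scoop in line with the jaws: bar at (291,190), all eight nuts in it. I'm going down to grasp it.

```bash
python3 -m crank '[[[0.3,0.14,0.8,0,0.1,-0.1],[0.3,0.14,0.8,0,0,-0.1],[0,0,0.9,0,0,0],[0,0,0.9,0,0,0],[0,0,0,0,0,0]]]'; python3 go.py 494 -405.5 70 123.5
```

```text
clock: 4.28
eef_pos: [496.5, -405.6, 98.4]
tool_rot: [3.14, 0.007, 2.174]
force: [-1.0, 0.9, -1.0]
width: 85.7
shift [ 0.06 -0.07  0.95] turn [0.02 0.07 0.18] t 4.28 w 85.7 F [-1.   0.9 -1. ]
```

```bash
python3 -m crank '[[[0,-0.07,0.5,0,0.07,0.18],[0,0,0.5,0,0,0],[0,0,0,0,0,0]]]'; python3 -m crank '[[[0,0,0,0,0,0],[0,0,0,0,0,0],[0,0,0,0,0,0],[0,0,0,0,0,0],[0,0,0,0,0,0],[0,0,0,0,0,0],[0,0,0,0,0,0],[0,0,0,0,0,0],[0,0,0,0,0,0],[0,0,0,0,0,0]]]' 1;  python3 go.py 494 -405.5 200 123.5
```

```text
clock: 4.53
eef_pos: [496.2, -406.5, 69.9]
tool_rot: [3.138, 0.001, 2.163]
force: [0.5, -0.0, -0.4]
width: 85.3
clock: 5.37
eef_pos: [498.6, -408.2, 76.8]
tool_rot: [3.135, 0.007, 2.167]
force: [0.0, -0.0, 0.0]
width: 18.5
shift [ 0.13 -0.05 -4.11] turn [0.06 0.07 0.11] t 5.37 w 18.5 F [ 0. -0.  0.]
```

```bash
python3 -m crank '[[[0,0,-0.1,0,0,0],[0,0,-0.2,0,0.2,0],[0,0,-0.3,0,0.3,0],[0,0,-0.4,0,0.3,0],[0,0,-0.5,0,0.3,0],[0,0,-0.6,0,0.3,0],[0,0,-0.6,0,0.2,0],[0,0,-0.6,0,0,0],[0,0,-0.4,0,0,0],[0,0,-0.2,0,0,0],[0,0,0,0,0,0]]]';python3 go.py 494 -405.5 200 123.5; python3 - <<'E'
from h import *
p=shot('wrist','w2.png')
E
```

```text
clock: 6.28
eef_pos: [503.1, -416.8, 194.9]
tool_rot: [3.139, -0.177, 2.168]
force: [0.2, -1.3, -2.8]
width: 18.9
shift [ 0.5  -0.04 -0.08] turn [ 0.02 -1.69  0.12] t 6.28 w 18.9 F [ 0.2 -1.3 -2.8]
```

View pics/w2.png

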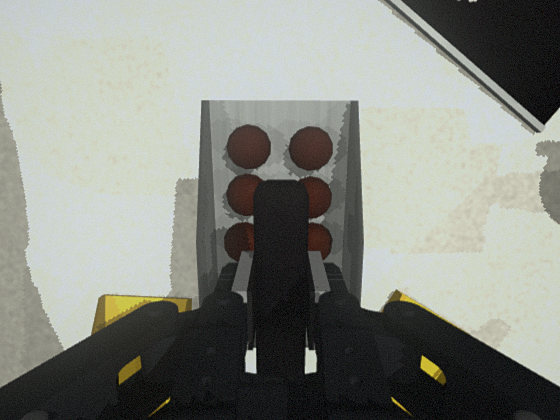

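Scoop is held level-ish with nuts at (248,147), (311,147) and behind; the wrist force shows its 2.8 N weight. Now I add a lip-based target helper and carry it.

```bash
cat > lip.py <<'E'
# lip.py panx pany z tilt : remaining move to put scoop lip there, heading along pan +x
import sys,subprocess; from h import *
PC=np.array([543.5,146.4]);YAW=61.4
def tcp(px_,py_,z,t):
    c,s=np.cos(np.radians(YAW)),np.sin(np.radians(YAW))
    l=np.array([PC[0]+c*px_-s*py_,PC[1]+s*px_+c*py_,z])
    return l+Rn.from_euler('xyz',[0,np.radians(t),np.radians(YAW)]).apply([-70,0,74])
if __name__=='__main__':
    a=[float(v) for v in sys.argv[1:]];x=tcp(*a);print('tcp',x.round(1))
    subprocess.run(['python3','go.py']+[str(v) for v in x]+[str(YAW),str(a[3])])
    s=ctrl.read_state();R=Rn.from_euler('xyz',s['tool_rot'])*Rn.from_euler('x',np.pi)
    l=R.apply([70,0,-74])+s['eef_pos'];d=l[:2]-PC;c,sn=np.cos(np.radians(YAW)),np.sin(np.radians(YAW))
    print('lip now pan x,y',(c*d[0]+sn*d[1]).round(1),(c*d[1]-sn*d[0]).round(1),'z',l[2].round(1),'tilt',np.degrees(s['tool_rot'][1]).round(1))
E
python3 lip.py 45 0 100 -8
python3 -m crank '[[[0.2,0,0,0,0,0],[0.35,0,0,0,0,0],[0.5,0,0,0,0,0.2],[0.6,0,0,0,0,0.4],[0.7,0.1,0,0,0,0.4],[0.8,0.2,0,0,0,0.4],[0.8,0.2,0,0,0,0.4],[0.8,0.2,0,0,0,0.4],[0.8,0.2,0,0,0,0.4],[0.8,0.3,0,0,0,0.4],[0.8,0.3,0,0,0,0.4],[0.8,0.3,0,0,0,0.4]]]'; python3 lip.py 45 0 100 -8
```

```text
shift [13.81 10.64  3.55] turn [-1.63 -0.34 10.34] t 6.33 w 18.2 F [-0.4 -0.4 -3.6]
tcp [526.9 116.  163.5]
this script no longer has the robot
clock: 7.33
eef_pos: [441.9, -170.8, 224.2]
tool_rot: [-3.05, -0.179, 1.732]
force: [0.7, -0.4, -3.1]
width: 18.9
shift [8.48 4.64 3.18] turn [-1.84 -0.08  6.25] t 7.33 w 18.9 F [ 0.7 -0.4 -3.1]
tcp [526.9 116.  163.5]
this script no longer has the robotException ignored in: <_io.TextIOWrapper mode='rw' encoding='UTF-8'>
Traceback (most recent call last):
BrokenPipeError: [Errno 32] Broken pipe
Exception ignored in: <_io.TextIOWrapper mode='rw' encoding='UTF-8'>
Traceback (most recent call last):
BrokenPipeError: [Errno 32] Broken pipe
```

```bash
cat > go.py <<'E'
import sys; from h import *
def go(x,y,z,yaw,tilt=0):
    s=ctrl.read_state();R=Rn.from_euler('xyz',s['tool_rot'])
    T=Rn.from_euler('xyz',[np.pi,np.radians(tilt),np.radians(yaw)])
    d=R.inv().apply(np.array([x,y,z])-s['eef_pos'])/30; w=np.degrees((R.inv()*T).as_rotvec())/6
    print('shift',d.round(2),'turn',w.round(2),'t',round(float(s['clock']),2),'w',round(float(s['width']),1),'F',np.round(s['force'],1))
    return s
if __name__=='__main__': go(*[float(v) for v in sys.argv[1:]])
E
python3 - <<'E'
t=open('lip.py').read().replace("subprocess.run(['python3','go.py']+[str(v) for v in x]+[str(YAW),str(a[3])])","s=go(*x,YAW,a[3])").replace("    s=ctrl.read_state();R=","    R=").replace("import sys,subprocess; from h import *","import sys; from h import *; from go import go")
open('lip.py','w').write(t)
E
python3 -m crank '[[[0.9,0.15,0,-0.2,0,0.6],[0.9,0.2,0,-0.2,0,0.6],[0.9,0.25,0,-0.2,0,0.6],[0.9,0.3,0.1,-0.2,0,0.6],[0.9,0.4,0.2,-0.2,0,0.6],[0.8,0.4,0.3,-0.2,0,0.6],[0.7,0.5,0.3,-0.2,0,0.6],[0.6,0.5,0.3,-0.2,0,0.6],[0.4,0.4,0.3,-0.2,0,0.6],[0.2,0.3,0.3,-0.2,0,0.6],[0,0.2,0.2,0,0,0.2],[0,0,0,0,0,0]]]'; python3 lip.py 45 0 100 -8
```

```text
clock: 8.33
eef_pos: [550.4, 53.9, 187.8]
tool_rot: [-3.132, -0.153, 1.054]
force: [-0.1, -1.4, -3.3]
width: 19.0
tcp [526.9 116.  163.5]
shift [ 1.27 -1.69  1.03] turn [-0.07 -0.13 -0.17] t 8.33 w 19.0 F [-0.1 -1.4 -3.3]
lip now pan x,y 2.5 -51.1 z 125.4 tilt -8.8
```

```bash
python3 -m crank '[[[0.2,-0.3,0.2,0,0,-0.1],[0.35,-0.5,0.3,0,0,-0.05],[0.35,-0.5,0.3,0,0,0],[0.25,-0.3,0.2,0,0,0],[0.1,-0.1,0,0,0,0],[0,0,0,0,0,0]]]'; python3 lip.py 45 0 100 -8; python3 - <<'E'
from h import *
p=shot('top')
c,s=np.cos(np.radians(61.4)),np.sin(np.radians(61.4))
im=p['color'][...,::-1].copy()
im=cv2.resize(im[120:280,110:340],None,fx=3.4,fy=3.4,interpolation=cv2.INTER_CUBIC)
im=cv2.convertScaleAbs(im,alpha=1.6,beta=20)
def P(x): return tuple(int(v) for v in (px(p,x)-[110,120])*3.4)
pc=np.array([543.5,146.4,52])
pts=[P(pc+[130*np.cos(t),130*np.sin(t),0]) for t in np.linspace(0,6.283,60)]
cv2.polylines(im,[np.array(pts)],True,(0,255,0),1)
cv2.line(im,P([543.5,146.4,11]),P([543.5+c*300,146.4+s*300,79]),(0,0,255),1)
cv2.imwrite('pics/t2.png',im)
E
```

```text
clock: 8.83
eef_pos: [518.5, 114.5, 162.2]
tool_rot: [-3.128, -0.149, 1.071]
force: [-0.1, 0.0, -3.1]
width: 18.9
tcp [526.9 116.  163.5]
shift [ 0.18  0.22 -0.02] turn [-0.13 -0.09 -0.01] t 8.83 w 18.9 F [-0.1  0.  -3.1]
lip now pan x,y 40.3 7.7 z 99.5 tilt -8.6
```

View pics/t2.png

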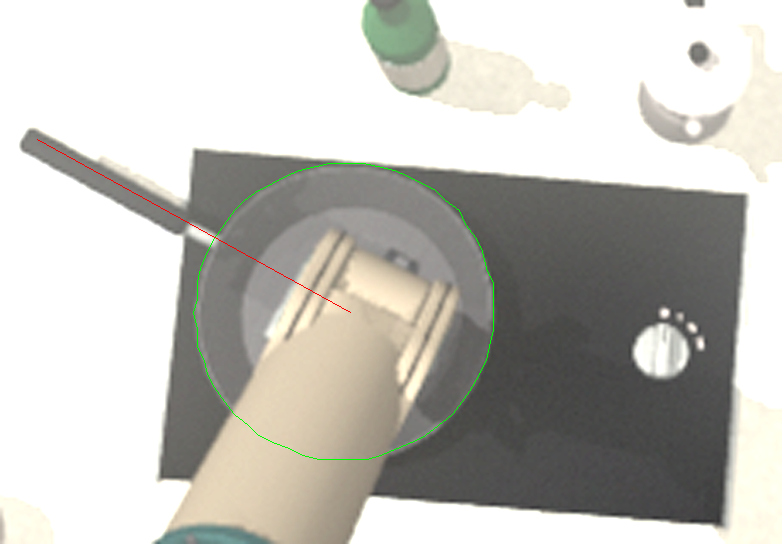

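The green circle sits on the rim, so the pan centre is good. The handle line is within about 1–2°. Now I lower and level to the pre-pour pose.

```bash
python3 lip.py 20 0 64 9 | head -2;  python3 - <<'E'
from lip import *
E
python3 -m crank '[[[0,0.05,0.1,-0.05,-0.2,0],[-0.05,0.05,0.1,-0.05,-0.3,0],[-0.05,0.05,0.1,0,-0.3,0],[-0.05,0.05,0.1,0,-0.3,0],[-0.05,0,0.1,0,-0.3,0],[-0.05,0,0.1,0,-0.3,0],[-0.05,0,0.05,0,-0.2,0],[0,0,0,0,0,0]]]';python3 lip.py 20 0 64 9
```

```text
tcp [525.5 113.4 148. ]
shift [0.02 0.22 0.48] turn [-0.12 -2.93  0.01] t 8.88 w 17.9 F [-0.4  0.4 -2. ]
clock: 9.55
eef_pos: [527.9, 95.9, 145.6]
tool_rot: [3.128, 0.062, 1.06]
force: [-0.1, 0.3, -3.4]
width: 18.6
tcp [525.5 113.4 148. ]
shift [ 0.47 -0.35 -0.11] turn [ 0.12 -0.91 -0.12] t 9.55 w 18.6 F [-0.1  0.3 -3.4]
lip now pan x,y 13.5 -12.2 z 67.4 tilt 3.5
```

```bash
python3 -m crank '[[[0.1,-0.1,0,0.05,-0.2,-0.05],[0.1,-0.1,0,0.05,-0.2,-0.05],[0.1,-0.1,0,0,-0.2,0],[0.1,-0.05,0,0,-0.2,0],[0.05,0,0,0,-0.1,0],[0,0,0,0,0,0]]]';python3 lip.py 20 0 64 15; python3 - <<'E'
from h import *
p=shot('wrist','w3.png')
E
```

```text
clock: 10.05
eef_pos: [526.7, 113.9, 145.2]
tool_rot: [3.139, 0.162, 1.069]
force: [-0.4, 0.2, -2.4]
width: 18.7
tcp [529.9 121.4 153.6]
shift [ 0.22 -0.03 -0.32] turn [ 0.02 -0.95 -0.03] t 10.05 w 18.7 F [-0.4  0.2 -2.4]
lip now pan x,y 20.5 -1.2 z 60.9 tilt 9.3
```

View pics/w3.png

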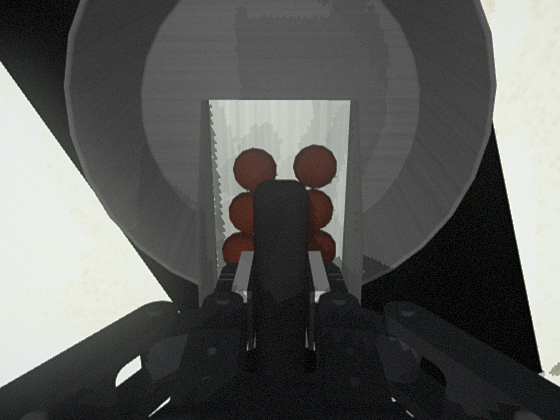

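The wrist view shows both files at (255,168)/(315,166), the lip edge at row 100 and the pan ahead. Next, a blob tracker, then tilt in small steps.

```bash
cat > watch.py <<'E'
# nuts seen by a camera, in pan frame
import sys; from lip import *
def nuts(n='wrist',f=None):
    p=shot(n,f);X=cloud(p);im=p['color'];h=cv2.cvtColor(im,cv2.COLOR_RGB2HSV)
    m=(((h[...,0]<12)|(h[...,0]>172))&(h[...,1]>70)&(h[...,2]>25)).astype(np.uint8)
    m=cv2.morphologyEx(m,cv2.MORPH_OPEN,np.ones((3,3)))
    k,l,st,ce=cv2.connectedComponentsWithStats(m);out=[]
    c,s=np.cos(np.radians(YAW)),np.sin(np.radians(YAW))
    for i in range(1,k):
        if st[i,4]<(150 if n=='wrist' else 15):continue
        q=np.nanmedian(X[l==i],0);d=q[:2]-PC
        if np.hypot(*d)>200: continue
        print('pan',round(c*d[0]+s*d[1]),round(c*d[1]-s*d[0]),'z',round(q[2]),'px',ce[i].round(),'area',st[i,4])
if __name__=='__main__':
    a=[float(v) for v in sys.argv[1:5]];x=tcp(*a);s=go(*x,YAW,a[3])
    R=Rn.from_euler('xyz',s['tool_rot'])*Rn.from_euler('x',np.pi)
    l=R.apply([70,0,-74])+s['eef_pos'];d=l[:2]-PC;c,sn=np.cos(np.radians(YAW)),np.sin(np.radians(YAW))
    print('lip',(c*d[0]+sn*d[1]).round(1),(c*d[1]-sn*d[0]).round(1),l[2].round(1),'tilt',np.degrees(s['tool_rot'][1]).round(1))
    nuts(*sys.argv[5:])
E
python3 -m crank '[[[0.05,0,-0.06,0,-0.2,0],[0.05,0,-0.06,0,-0.2,0],[0.05,0,-0.06,0,-0.2,0],[0.05,0,-0.06,0,-0.15,0],[0,0,0,0,0,0]]]';python3 watch.py 20 0 64 16
```

```text
clock: 10.52
eef_pos: [530.5, 119.5, 152.3]
tool_rot: [3.138, 0.247, 1.065]
force: [-1.0, 0.3, -2.4]
width: 18.7
shift [ 0.08 -0.05 -0.09] turn [ 0.02 -0.31 -0.06] t 10.52 w 18.7 F [-1.   0.3 -2.4]
lip 20.0 -2.0 63.5 tilt 14.2
pan -4 -21 z 87 px [315. 159.] area 1229
pan -6 13 z 87 px [253. 163.] area 1226
pan -37 -23 z 94 px [320. 219.] area 1219
pan -44 20 z 95 px [240. 224.] area 1548
```

```bash
python3 -m crank '[[[0.05,-0.03,-0.06,0,-0.15,-0.03],[0.05,-0.02,-0.05,0,-0.15,-0.03],[0,0,0,0,0,0]]]';python3 watch.py 20 0 64 17
```

```text
clock: 10.82
eef_pos: [530.5, 122.8, 155.2]
tool_rot: [3.14, 0.281, 1.07]
force: [-0.2, 0.4, -2.8]
width: 18.8
shift [ 0.05  0.   -0.02] turn [ 0.01 -0.15 -0.01] t 10.82 w 18.8 F [-0.2  0.4 -2.8]
lip 19.8 -0.1 64.6 tilt 16.1
pan 8 -19 z 85 px [316. 137.] area 1311
pan 6 15 z 86 px [253. 141.] area 1303
pan -16 -20 z 92 px [316. 181.] area 889
pan -18 21 z 93 px [244. 186.] area 980
pan -40 -23 z 99 px [321. 226.] area 736
pan -43 24 z 100 px [238. 229.] area 1003
```

```bash
python3 -m crank '[[[0,0,0,0,0,0],[0,0,0,0,0,0]]]';python3 watch.py 20 0 64 15
```

```text
clock: 11.03
eef_pos: [530.2, 122.1, 155.1]
tool_rot: [3.14, 0.281, 1.07]
force: [-0.2, 0.3, -2.9]
width: 18.8
shift [-0.01  0.    0.06] turn [ 0.01  0.19 -0.02] t 11.03 w 18.8 F [-0.2  0.3 -2.9]
lip 19.0 -0.2 64.6 tilt 16.1
pan 25 -19 z 80 px [316. 102.] area 1500
pan 22 14 z 81 px [253. 108.] area 1466
pan -1 -18 z 87 px [314. 153.] area 1325
pan -3 18 z 88 px [248. 158.] area 1300
pan -34 -24 z 96 px [323. 214.] area 1633
pan -30 25 z 96 px [240. 210.] area 1474
```

```bash
python3 -m crank '[[[0,0,0,0,0,0],[-0.19,0,0.06,0,0,0],[-0.38,0,0.11,0,0,0],[-0.48,0,0.14,0,0,0],[-0.48,0,0.14,0,0,0],[-0.48,0,0.14,0,0,0],[-0.38,0,0.11,0,0,0],[-0.2,0,0.06,0,0,0]]]';python3 watch.py -70 0 64 15 wrist w4.png
```

```text
clock: 11.75
eef_pos: [487.0, 43.1, 155.9]
tool_rot: [3.14, 0.282, 1.068]
force: [-0.1, 0.4, -1.8]
width: 18.6
shift [-0.    0.01  0.08] turn [ 0.01  0.19 -0.03] t 11.75 w 18.6 F [-0.1  0.4 -1.8]
lip -71.1 -0.2 65.3 tilt 16.2
pan -25 12 z 26 px [260.   7.] area 498
```

View pics/w4.png

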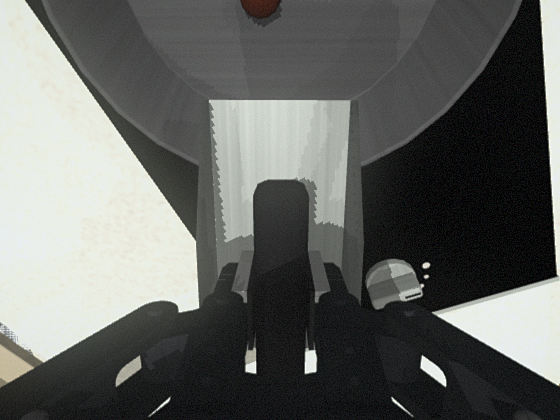

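The scoop looks empty (force down to 1.8 N). One nut shows at (260,7); the rest are beyond the view. I check with the other cameras.

```bash
python3 -m crank '[[[-0.3,0,-0.4,0,0.3,0],[-0.6,0,-0.5,0,0.6,0],[-0.6,0,-0.5,0,0.7,0],[-0.6,0,-0.5,0,0.7,0],[-0.6,0,-0.5,0,0.3,0],[-0.4,0,0,0,0,0],[0,0,0,0,0,0]]]'; python3 - <<'E'
from watch import *
for n in ['top','scene','wrist']:
    print(n);nuts(n,n+'5.png')
a=cv2.imread('pics/top5.png')[140:270,130:280];b=cv2.imread('pics/wrist5.png')
cv2.imwrite('pics/c5.png',np.hstack([cv2.resize(cv2.convertScaleAbs(a,alpha=1.8,beta=20),(450,390),interpolation=cv2.INTER_CUBIC),cv2.resize(b,(350,390))]))
E
```

```text
clock: 12.38
eef_pos: [447.0, -30.1, 242.4]
tool_rot: [3.136, -0.0, 1.072]
force: [-1.0, -0.7, -2.2]
width: 18.7
top
pan 85 -22 z 27 px [192. 192.] area 36
pan 39 -36 z 32 px [207. 195.] area 17
pan 86 17 z 27 px [185. 203.] area 40
pan 6 -26 z 33 px [215. 203.] area 33
pan 59 41 z 35 px [188. 214.] area 26
pan -20 14 z 27 px [216. 219.] area 41
scene
pan -22 12 z 26 px [334. 199.] area 26
pan 84 14 z 26 px [362. 204.] area 25
pan 3 -29 z 33 px [338. 207.] area 19
wrist
```

View pics/c5.png

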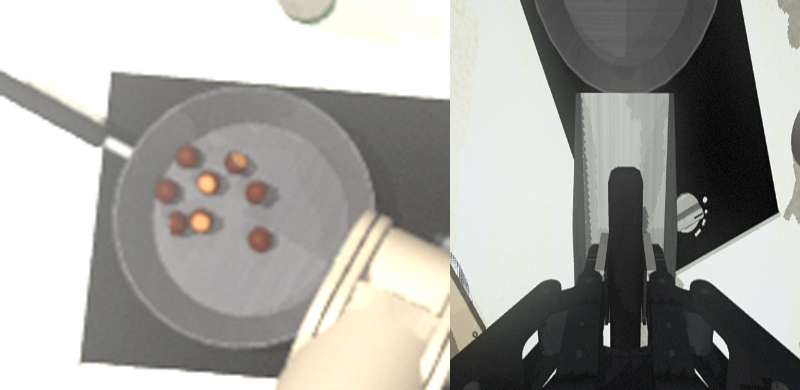

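All eight nuts lie in the pan (crop, (166..260,155..238)). The near quarter is borderline, though: its only nut is at pan x of about 3 to 6 mm, and the limit is 5. A gentle tap on the pan's back wall with the empty scoop should make the nuts lag a few mm toward −x. I back the scoop off and lower it first.

```bash
python3 -m crank '[[[-0.3,0,0,0,0,0],[-0.5,0,0.5,0,0,0],[-0.2,0,0.8,0,0,0],[0,0,0.9,0,0,0],[0,0,0.9,0,0,0],[0,0,0.8,0,0,0],[0,0,0.3,0,0,0],[0,0,0,0,0,0]]]'; python3 lip.py -145 0 36 0
```

```text
clock: 13.2
eef_pos: [436.4, -47.4, 102.4]
tool_rot: [-3.138, 0.011, 1.102]
force: [-0.4, -0.1, -1.6]
width: 18.5
tcp [440.6 -42.4 110. ]
shift [ 0.21  0.05 -0.26] turn [-0.03  0.11  0.29] t 13.2 w 18.5 F [-0.4 -0.1 -1.6]
lip now pan x,y -152.3 3.6 z 27.6 tilt 0.6
```

```bash
python3 -m crank '[[[0.05,0.05,-0.22,0,0.1,0.3],[0.1,0,-0.05,0,0,0],[0,0,0,0,0,0]]]'; python3 lip.py -145 0 36 0;python3 -m crank '[[[0.5,0,0,0,0,0],[0.75,0,0,0,0,0],[-0.3,0,0,0,0,0],[-0.5,0,0,0,0,0],[-0.5,0,-0.3,0,0,0],[-0.3,0,-0.5,0,0,0],[0,0,0,0,0,0]]]'; python3 - <<'E'
from watch import *
p=shot('top','top6.png');X=cloud(p)
r=X[150:270,140:280].reshape(-1,3);r=r[(r[:,2]>42)&(r[:,2]<62)&(np.hypot(r[:,0]-550,r[:,1]-155)<150)&(np.hypot(r[:,0]-550,r[:,1]-155)>105)]
from scipy.optimize import least_squares
o=least_squares(lambda s:np.hypot(r[:,0]-s[0],r[:,1]-s[1])-s[2],[550,150,128],loss='soft_l1',f_scale=3).x
Y=X[110:215,80:200].reshape(-1,3);d=np.hypot(Y[:,0]-o[0],Y[:,1]-o[1]);hd=Y[(Y[:,2]>45)&(d>200)&(d<330)]
yaw=np.degrees(np.arctan2(hd[:,1]-o[1],hd[:,0]-o[0]));print('pan',o.round(1),'yaw',np.median(yaw).round(1),yaw.mean().round(1),yaw[d[(Y[:,2]>45)&(d>200)&(d<330)]>285].mean().round(1))
import watch;watch.PC=o[:2];watch.YAW=np.median(yaw);nuts('top');print('scene');nuts('scene')
E
```

```text
clock: 13.45
eef_pos: [439.9, -42.8, 109.6]
tool_rot: [-3.135, 0.003, 1.071]
force: [0.0, 0.3, -1.8]
width: 18.5
tcp [440.6 -42.4 110. ]
shift [ 0.02  0.01 -0.01] turn [-0.06  0.03 -0.01] t 13.45 w 18.5 F [ 0.   0.3 -1.8]
lip now pan x,y -145.9 0.8 z 35.4 tilt 0.2
clock: 14.03
eef_pos: [438.6, -52.0, 140.5]
tool_rot: [3.138, -0.001, 1.078]
force: [-0.1, -0.5, -0.8]
width: 18.6
pan [543.8 146.5 124. ] yaw 61.5 61.5 61.5
pan 84 -23 z 27 px [192. 192.] area 40
pan 86 17 z 27 px [185. 203.] area 40
pan 5 -26 z 33 px [215. 203.] area 33
pan 59 41 z 34 px [188. 214.] area 27
pan -20 14 z 27 px [216. 219.] area 41
scene
pan -21 12 z 24 px [334. 199.] area 22
pan 86 12 z 26 px [362. 204.] area 22
pan 3 -31 z 33 px [338. 207.] area 18
pan 83 -28 z 26 px [360. 212.] area 19
```

The pan did not move: the lip stopped short of the wall. I try again a little higher and farther.

```bash
python3 lip.py -145 0 44 0; python3 -m crank '[[[0.3,0,0.5,0,0,0],[0.1,0,0.3,0,0,0],[0,0,0,0,0,0]]]'; python3 lip.py -145 0 44 0
```

```text
tcp [440.6 -42.4 118. ]
shift [ 0.24 -0.05  0.68] turn [ 0.01 -0.01  0.09] t 14.18 w 18.4 F [-0.3  0.2 -2.3]
lip now pan x,y -152.0 -1.1 z 64.4 tilt -0.0
clock: 14.43
eef_pos: [445.3, -37.1, 113.3]
tool_rot: [3.14, -0.002, 1.083]
force: [-0.3, -0.2, -2.4]
width: 18.5
tcp [440.6 -42.4 118. ]
shift [-0.23 -0.05 -0.16] turn [ 0.01 -0.02  0.1 ] t 14.43 w 18.5 F [-0.3 -0.2 -2.4]
lip now pan x,y -137.9 -0.9 z 39.5 tilt -0.1
```

```bash
cat > chk.py <<'E'
import watch; from watch import *
from scipy.optimize import least_squares
p=shot('top');X=cloud(p)
r=X[140:270,140:280].reshape(-1,3);d=np.hypot(r[:,0]-550,r[:,1]-155);r=r[(r[:,2]>42)&(r[:,2]<62)&(d<150)&(d>100)]
o=least_squares(lambda s:np.hypot(r[:,0]-s[0],r[:,1]-s[1])-s[2],[550,150,128],loss='soft_l1',f_scale=3).x
Y=X[110:215,80:200].reshape(-1,3);d=np.hypot(Y[:,0]-o[0],Y[:,1]-o[1]);hd=Y[(Y[:,2]>45)&(d>200)&(d<330)]
yaw=np.median(np.degrees(np.arctan2(hd[:,1]-o[1],hd[:,0]-o[0])));print('pan',o.round(1),'yaw',yaw.round(1))
watch.PC=o[:2];watch.YAW=yaw;nuts('top','chk.png');print('scene');nuts('scene')
E
python3 -m crank '[[[0.5,0,0,0,0,0],[0.7,0,0,0,0,0],[0,0,0,0,0,0]]]';  python3 lip.py -145 0 44 0; python3 -m crank '[[[-0.4,0,0,0,0,0],[-0.7,0,0,0,0,0],[-0.5,0,0,0,0,0],[0,0,0,0,0,0]]]';python3 chk.py
```

```text
clock: 14.68
eef_pos: [461.0, -5.9, 111.8]
tool_rot: [-3.14, 0.001, 1.08]
force: [0.4, -0.5, -1.8]
width: 18.3
tcp [440.6 -42.4 118. ]
shift [-1.39 -0.03 -0.2 ] turn [-0.02  0.01  0.08] t 14.68 w 18.3 F [ 0.4 -0.5 -1.8]
lip now pan x,y -103.4 0.2 z 37.7 tilt 0.1
clock: 15.02
eef_pos: [435.0, -52.2, 111.4]
tool_rot: [-3.139, 0.004, 1.085]
force: [-0.8, -0.4, -2.2]
width: 18.8
pan [543.7 146.3 124. ] yaw 61.5
pan 84 -23 z 27 px [192. 192.] area 37
pan 85 17 z 27 px [185. 203.] area 42
pan 6 -26 z 34 px [215. 203.] area 33
pan 59 41 z 34 px [188. 214.] area 27
pan -20 14 z 27 px [216. 219.] area 41
scene
pan 55 37 z 33 px [355. 197.] area 15
pan -22 11 z 26 px [334. 199.] area 22
pan 84 13 z 26 px [362. 204.] area 22
pan 4 -29 z 34 px [338. 207.] area 18
pan 83 -28 z 29 px [360. 212.] area 19
```

```bash
python3 - <<'E'
from lip import *
p=shot('wrist');X=cloud(p);s=ctrl.read_state()
c,sn=np.cos(np.radians(YAW)),np.sin(np.radians(YAW))
for v in list(range(80,180,8)):
    q=X[v,270];d=q[:2]-PC;e=s['eef_pos'][:2]-PC
    print(v,'pan',(c*d[0]+sn*d[1]).round(1),(c*d[1]-sn*d[0]).round(1),q[2].round(1))
print('tcp pan x',(c*e[0]+sn*e[1]).round(1),s['eef_pos'][2])
E
```

```text
80 pan -138.0 8.3 6.8
88 pan -142.8 8.3 6.6
96 pan -147.7 8.2 6.4
104 pan -152.7 8.2 5.1
112 pan -157.8 8.2 5.3
120 pan -162.9 8.1 5.5
128 pan -166.5 7.3 29.8
136 pan -171.1 7.2 30.8
144 pan -175.7 7.2 32.0
152 pan -180.5 7.1 31.9
160 pan -185.3 7.1 32.4
168 pan -190.2 7.0 32.1
176 pan -194.9 6.9 33.6
tcp pan x -221.6 111.2293530534034
```

The lip is really at pan x −165, not −152: the scoop has pitched about 6° nose-down in the pads. I correct the offset and tap again.

```bash
sed -i 's/\[-70,0,74\]/[-57,0,81.5]/; s/\[70,0,-74\]/[57,0,-81.5]/' lip.py watch.py; python3 -m crank '[[[0.4,0,-0.2,0,0,0],[0.2,0,-0.05,0,0,0],[0,0,0,0,0,0]]]'; python3 lip.py -140 0 37 0
```

```text
clock: 15.47
eef_pos: [446.9, -30.7, 118.8]
tool_rot: [-3.139, 0.001, 1.092]
force: [0.4, 0.4, -2.1]
width: 18.2
tcp [449.2 -26.6 118.5]
shift [0.16 0.01 0.01] turn [-0.02  0.01  0.19] t 15.47 w 18.2 F [ 0.4  0.4 -2.1]
lip now pan x,y -144.8 1.4 z 37.2 tilt 0.1
```

```bash
python3 -m crank '[[[0.6,0,0,0,0,0.1],[0.68,0,0,0,0,0],[0,0,0,0,0,0]]]';  python3 lip.py -145 0 37 0; python3 -m crank '[[[-0.4,0,0,0,0,0],[-0.7,0,0,0,0,0],[-0.5,0,0,0,0,0],[0,0,0,0,0,0]]]';python3 chk.py
```

```text
clock: 15.72
eef_pos: [465.3, 2.8, 118.4]
tool_rot: [-3.141, 0.004, 1.081]
force: [0.7, -0.5, -2.4]
width: 19.0
tcp [446.8 -31.  118.5]
shift [-1.28 -0.01  0.  ] turn [-0.    0.04  0.09] t 15.72 w 19.0 F [ 0.7 -0.5 -2.4]
lip now pan x,y -106.9 0.5 z 36.7 tilt 0.2
clock: 16.05
eef_pos: [439.2, -42.9, 117.8]
tool_rot: [-3.14, 0.006, 1.088]
force: [-0.9, -0.0, -2.0]
width: 18.9
pan [543.3 146.6 124. ] yaw 61.3
pan 84 -23 z 28 px [192. 192.] area 39
pan 86 17 z 26 px [185. 203.] area 41
pan 6 -25 z 33 px [214. 204.] area 34
pan 59 41 z 34 px [188. 214.] area 27
pan -21 15 z 27 px [216. 220.] area 44
scene
pan 57 36 z 33 px [355. 197.] area 15
pan -20 10 z 27 px [334. 199.] area 22
pan 83 15 z 25 px [361. 204.] area 23
pan 5 -30 z 32 px [338. 207.] area 19
pan 84 -27 z 28 px [360. 211.] area 17
```

```bash
python3 -m crank '[[[0.3,0,-0.2,0,0,0.1],[0.1,0,-0.05,0,0,0],[0,0,0,0,0,0]]]'; python3 lip.py -140 0 44 0; python3 -m crank '[[[0.6,0,0,0,0,0],[0.7,0,0,0,0,0],[0,0,0,0,0,0]]]';  python3 lip.py -145 0 37 0; python3 -m crank '[[[-0.4,0,0,0,0,0],[-0.7,0,0,0,0,0],[-0.5,0,0,0,0,0],[0,0,0,0,0,0]]]';python3 chk.py
```

```text
clock: 16.45
eef_pos: [447.6, -27.8, 125.3]
tool_rot: [-3.14, 0.003, 1.082]
force: [0.1, -0.3, -1.4]
width: 18.9
tcp [449.2 -26.6 125.5]
shift [ 0.06  0.03 -0.01] turn [-0.01  0.03  0.1 ] t 16.45 w 18.9 F [ 0.1 -0.3 -1.4]
lip now pan x,y -142.0 1.5 z 43.7 tilt 0.2
clock: 16.7
eef_pos: [466.5, 6.4, 124.9]
tool_rot: [3.141, 0.004, 1.082]
force: [0.4, 0.0, -2.6]
width: 18.4
tcp [446.8 -31.  118.5]
shift [-1.41  0.01  0.22] turn [0.01 0.04 0.1 ] t 16.7 w 18.4 F [ 0.4  0.  -2.6]
lip now pan x,y -103.1 1.2 z 43.1 tilt 0.3
clock: 17.03
eef_pos: [440.7, -39.0, 124.2]
tool_rot: [-3.141, 0.007, 1.09]
force: [0.0, 0.1, -1.7]
width: 18.7
pan [543.  147.  123.8] yaw 61.0
pan 84 -23 z 27 px [192. 192.] area 39
pan 39 -36 z 33 px [207. 195.] area 19
pan 85 17 z 28 px [185. 203.] area 42
pan 6 -24 z 34 px [214. 204.] area 36
pan 59 40 z 32 px [188. 214.] area 30
pan -22 15 z 26 px [216. 220.] area 42
scene
pan 58 36 z 32 px [355. 197.] area 15
pan -21 9 z 26 px [334. 199.] area 19
pan 87 12 z 27 px [362. 204.] area 18
pan 2 -28 z 35 px [338. 207.] area 15
pan 84 -27 z 28 px [360. 212.] area 19
```

```bash
cat > lm.py <<'E'
from lip import *
p=shot('wrist','lm.png');X=cloud(p);s=ctrl.read_state()
R=Rn.from_euler('xyz',s['tool_rot'])*Rn.from_euler('x',np.pi)
Q=R.inv().apply(X.reshape(-1,3)-s['eef_pos']).reshape(X.shape)
for c in (225,270,330):
    q=Q[60:240,c]; k=q[(q[:,2]>-120)&(q[:,2]<-60)&(q[:,0]>10)]
    i=np.argmax(k[:,0]);f=np.polyfit(k[:,0],k[:,2],1);print(c,'lip',k[i].round(1),'slope deg',np.degrees(np.arctan(f[0])).round(1),len(k))
E
python3 lm.py
```

```text
225 lip [ 93.2  31.4 -78.7] slope deg -15.0 140
270 lip [ 94.1   6.3 -87.3] slope deg -2.8 126
330 lip [ 94.  -28.7 -86.3] slope deg -10.5 141
```

```bash
sed -i 's/>-120/>-100/' lm.py; python3 - <<'E'
from lip import *
p=shot('wrist','lm.png');X=cloud(p);s=ctrl.read_state()
R=Rn.from_euler('xyz',s['tool_rot'])*Rn.from_euler('x',np.pi)
Q=R.inv().apply(X.reshape(-1,3)-s['eef_pos']).reshape(X.shape)
for v in range(60,260,10): print(v,Q[v,270].round(1),Q[v,245].round(1),p['color'][v,270])
E
```

```text
60 [ 94.6   6.3 -89.1] [ 94.1  20.6 -84.5] [88 84 88]
70 [ 88.3   6.  -79.4] [ 87.9  19.9 -75.6] [82 80 81]
80 [ 82.5   5.9 -72.6] [ 82.3  19.6 -70.5] [97 96 93]
90 [  78.7    7.2 -118.1] [  78.8   24.3 -119.1] [20 20 21]
100 [  72.2    7.3 -117.7] [  72.2   24.3 -117.7] [25 26 21]
110 [  65.6    7.3 -117.9] [  65.6   24.5 -117.5] [28 30 32]
120 [  58.9    7.4 -118. ] [  58.9   24.8 -118.6] [40 41 38]
130 [  52.2    7.4 -117.4] [  52.2   24.8 -117.5] [49 49 50]
140 [nan nan nan] [  45.1   25.2 -119.1] [55 57 53]
150 [ 41.8   6.7 -88.8] [ 41.6  22.6 -90.2] [229 234 228]
160 [ 35.9   6.7 -86.1] [ 35.6  22.5 -88. ] [222 224 220]
170 [ 29.6   6.7 -85.6] [ 29.6  22.4 -85.7] [223 226 219]
180 [ 23.5   6.7 -84.2] [ 23.7  22.4 -83.2] [221 226 219]
190 [38.7  3.9  9.1] [ 17.3  22.5 -83. ] [68 66 66]
200 [35.4  3.9 11. ] [ 11.3  22.5 -81.2] [74 75 73]
210 [31.7  3.9 11.8] [  5.3  22.5 -79. ] [70 71 73]
220 [28.2  3.9 12.8] [ -1.4  22.7 -79.2] [69 72 71]
230 [24.4  3.9 13.3] [ -7.1  22.6 -76.6] [65 60 62]
240 [21.3  3.9 15.5] [-12.6  22.4 -73.3] [63 64 63]
250 [17.8  3.9 16.7] [-19.5  22.6 -73.6] [66 64 62]
```

View pics/lm.png

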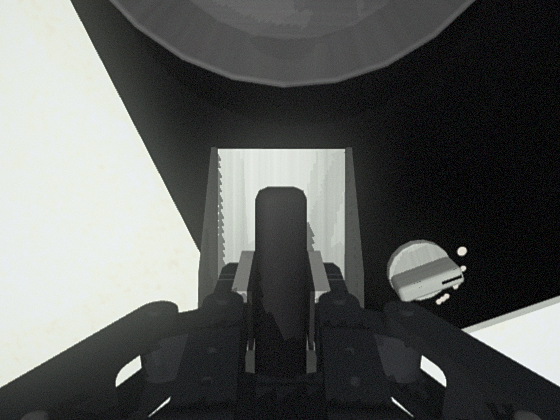

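The picture shows the lip at row 148, where it used to be row 100. The taps pivoted the scoop in the pads instead of moving the pan. I'll turn the scoop 90° and nudge the rim with its side wall, along the jaw axis, which is stiff.

```bash
python3 -m crank '[[[0,0,-0.2,0,0,-0.8],[0,0,-0.1,0,0,-1],[0,0,0,0,0,-1],[0,0,0,0,0,-1],[0,0,0,0,0,-1],[0,0,0,0,0,-1],[0,0,0,0,0,-1],[0,0,0,0,0,-1],[0,0,0,0,0,-1],[0,0,0,0,0,-1],[0,0,0,0,0,-1],[0,0,0,0,0,-1]]]'; python3 -m crank '[[[0,0,0,0,0,-1],[0,0,0,0,0,-1],[0,0,0,0,0,-1],[0,0,0,0,0,-0.3],[0,0,0,0,0,0]]]'; python3 go.py 449 -27 114 151.4
```

```text
clock: 18.28
eef_pos: [447.4, -25.9, 132.8]
tool_rot: [-3.14, 0.002, 2.409]
force: [0.3, 0.5, -1.9]
width: 18.6
clock: 18.7
eef_pos: [448.6, -22.8, 132.6]
tool_rot: [-3.14, 0.001, 2.781]
force: [0.2, 0.4, -2.0]
width: 18.7
shift [-0.06 -0.13  0.62] turn [-0.01  0.01  1.33] t 18.7 w 18.7 F [ 0.2  0.4 -2. ]
```

```bash
python3 -m crank '[[[0,-0.1,0.2,0,0,0.6],[0,0,0.3,0,0,0.5],[0,0,0.1,0,0,0.2],[0,0,0,0,0,0]]]'; python3 go.py 449 -27 114 151.4
```

```text
clock: 19.03
eef_pos: [448.5, -24.6, 114.2]
tool_rot: [-3.141, 0.002, 2.633]
force: [0.2, 0.8, -1.6]
width: 18.9
shift [-0.05 -0.06  0.01] turn [-0.    0.02 -0.09] t 19.03 w 18.9 F [ 0.2  0.8 -1.6]
```

```bash
python3 -m crank '[[[0,0.5,0,0,0,0],[0,0.65,0,0,0,0],[0,0,0,0,0,0]]]'; python3 -m crank '[[[0,-0.4,0,0,0,0],[0,-0.6,0,0,0,0],[0,-0.3,0,0,0,0],[0,0,0,0,0,0]]]';python3 chk.py
```

```text
clock: 19.28
eef_pos: [463.6, 4.1, 114.1]
tool_rot: [-3.136, -0.001, 2.629]
force: [0.1, 0.6, -1.5]
width: 18.6
clock: 19.62
eef_pos: [442.7, -32.7, 114.8]
tool_rot: [-3.136, 0.0, 2.633]
force: [-0.7, -0.4, -1.5]
width: 18.6
pan [547.8 156.  123.8] yaw 60.6
pan 85 -23 z 27 px [189. 190.] area 38
pan 85 17 z 29 px [182. 202.] area 38
pan -5 -25 z 27 px [215. 204.] area 42
pan 52 35 z 33 px [188. 212.] area 15
pan -21 15 z 27 px [213. 218.] area 42
scene
pan -23 9 z 27 px [336. 199.] area 19
pan 83 11 z 28 px [364. 204.] area 19
pan -6 -27 z 23 px [339. 208.] area 18
pan 82 -29 z 28 px [362. 212.] area 22
```

The pan moved about 10 mm. The borderline nut is now at pan (−5,−26) and lying settled; quarters ++, +−, −+ and −− are all occupied. Next I level and raise the scoop and carry it to the free worktop on the right.

```bash
python3 -m crank '[[[0,-0.3,-0.6,0,0.3,0],[0,-0.5,-0.8,0,0.5,0],[-0.3,-0.6,-0.8,0,0.5,0],[-0.5,-0.8,-0.4,0,0.5,0],[-0.6,-0.9,0,0,0.5,0],[-0.6,-0.9,0.1,0,0.5,0],[-0.6,-0.9,0.1,0,0,0],[-0.6,-0.9,0.15,0,0,0],[-0.6,-0.9,0.15,0,0,0],[-0.6,-0.9,0.15,0,0,0],[-0.6,-0.9,0.15,0,0,0],[-0.6,-0.9,0.15,0,0,0]]]'; python3 go.py 480 -380 120 151 -17; python3 - <<'E'
from lip import *
p=shot('wrist','lm2.png');X=cloud(p)
for v in range(110,260,20): print(v,X[v,245].round(1),X[v,318].round(1),p['color'][v,245])
E
```

```text
clock: 20.77
eef_pos: [462.3, -353.3, 124.3]
tool_rot: [3.131, -0.294, 2.669]
force: [0.6, 0.2, -1.7]
width: 18.5
shift [-0.93 -0.52 -0.14] turn [0.01 0.03 0.31] t 20.77 w 18.5 F [ 0.6  0.2 -1.7]
110 [ 358.4 -327.4    0.8] [ 3.837e+02 -2.772e+02 -3.000e-01] [187 193 180]
130 [ 3.719e+02 -3.344e+02 -2.000e-01] [ 3.976e+02 -2.845e+02  3.000e-01] [185 191 186]
150 [ 395.6 -341.6   50.3] [ 416.5 -300.6   50. ] [148 153 149]
170 [ 406.7 -347.4   49.2] [ 427.7 -306.3   49.5] [152 155 150]
190 [ 418.  -353.1   49.9] [ 439.  -312.1   49.8] [147 152 146]
210 [ 429.2 -358.9   49.4] [ 450.2 -317.9   49.4] [136 140 134]
230 [ 440.4 -364.7   49. ] [ 461.6 -323.6   48.1] [129 135 129]
250 [ 451.6 -370.4   48.9] [ 472.8 -329.4   48.6] [120 121 114]
```

```bash
python3 -m crank '[[[-0.4,-0.25,0,0,0,0.15],[-0.5,-0.25,0,0,0,0.15],[-0.1,0,0.35,0,0,0],[-0.12,0,0.4,0,0,0],[-0.1,0,0.3,0,0,0],[0,0,0,0,0,0]]]'; python3 go.py 480 -380 75 151 -17; python3 - <<'E'
from lip import *
p=shot('wrist');X=cloud(p)
for v in range(170,250,20): print(v,X[v,245].round(1),X[v,318].round(1))
E
```

```text
clock: 21.32
eef_pos: [477.0, -391.6, 77.5]
tool_rot: [-3.132, -0.288, 2.625]
force: [0.5, -2.7, 6.1]
width: 18.3
shift [0.08 0.39 0.1 ] turn [-0.07  0.08 -0.1 ] t 21.32 w 18.3 F [ 0.5 -2.7  6.1]
170 [ 421.2 -384.8    2.5] [ 443.9 -344.7    2.3]
190 [ 432.3 -391.     3. ] [ 454.9 -350.9    1.9]
210 [ 443.2 -397.3    2.1] [ 465.9 -357.2    3. ]
230 [ 454.3 -403.3    3.2] [ 476.8 -363.4    3. ]
```

```bash
python3 -m crank '[[[0,0,0,0,0,0],[0,0,0,0,0,0],[0,0,0,0,0,0],[0,0,0,0,0,0],[0,0,0,0,0,0],[0,0,0,0,0,0]]]' -1; python3 -m crank '[[[0,0,-0.3,0,0,0],[0,0,-0.6,0,0,0],[0,0,-0.9,0,0,0],[0,0,-0.9,0,0,0],[0,0,-0.9,0,-0.5,0],[0,0,-0.6,0,-0.8,0],[0,0,0,0,-0.8,0],[0,0,0,0,-0.7,0],[0,0,0,0,0,0]]]';python3 go.py 511 -130 150 175.4; python3 - <<'E'
from h import *
p=shot('wrist','rel.png');X=cloud(p).reshape(-1,3)
g=X[(X[:,2]>84)&(X[:,2]<106)&(np.hypot(X[:,0]-480,X[:,1]+400)<110)];print(len(g),cv2.minAreaRect(g[:,:2].astype(np.float32)),np.percentile(g[:,2],[5,50,95]))
E
```

```text
clock: 21.87
eef_pos: [477.4, -385.6, 76.6]
tool_rot: [-3.136, -0.292, 2.631]
force: [-0.4, -0.7, -0.3]
width: 85.1
clock: 22.62
eef_pos: [512.4, -404.3, 207.1]
tool_rot: [-3.136, 0.015, 2.633]
force: [-1.4, 0.2, 0.1]
width: 85.2
shift [4.52 7.97 1.79] turn [-0.08  0.13 -4.09] t 22.62 w 85.2 F [-1.4  0.2  0.1]
4108 ((491.790283203125, -397.2696533203125), (20.036344528198242, 102.39114379882812), 60.65919494628906) [94.02867752 97.27247961 98.58640297]
```

View pics/rel.png

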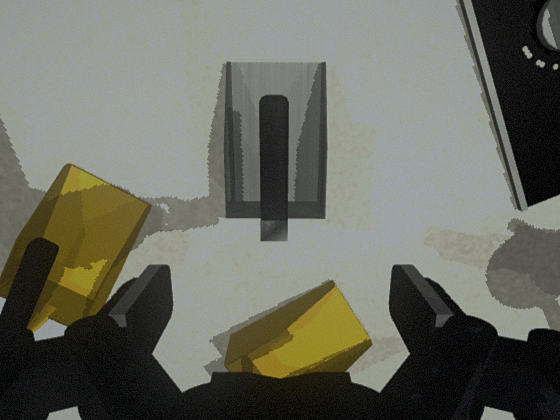

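The scoop lies flat, empty and let go on the worktop: image (275,140), bar top 97 mm. Now the knob.

```bash
python3 -m crank '[[[0.4,0.8,0,0,0,-0.4],[0.4,0.9,0,0,0,-0.4],[0.4,0.9,0,0,0,-0.4],[0.4,0.9,0,0,0,-0.4],[0.5,0.9,0.1,0,0,-0.4],[0.5,0.8,0.2,0,0,-0.4],[0.5,0.8,0.3,0,0,-0.4],[0.3,0.5,0.3,0,0,-0.4],[0.2,0.2,0.2,0,0,-0.4],[0,0,0,0,0,0]]]' 0.3;python3 go.py 485 -130 150 175.4; python3 - <<'E'
from h import *
p=shot('wrist','kn.png');X=cloud(p).reshape(-1,3)
g=X[(X[:,2]>30)&(X[:,2]<44)&(np.hypot(X[:,0]-511,X[:,1]+130)<60)];print(len(g),cv2.minAreaRect(g[:,:2].astype(np.float32)),g.mean(0),np.median(g[:,2]))
E
```

```text
clock: 23.5
eef_pos: [491.0, -177.7, 169.3]
tool_rot: [-3.13, -0.001, 3.028]
force: [-0.3, -0.3, 1.0]
width: 29.9
shift [0.38 1.57 0.63] turn [-0.11 -0.01 -0.31] t 23.5 w 29.9 F [-0.3 -0.3  1. ]
923 ((511.9800109863281, -130.4496612548828), (12.987666130065918, 45.36860656738281), 86.4930191040039) [ 511.04895744 -130.66603184   35.52713534] 35.69947333847263
```

```bash
python3 go.py 511.7 -130.5 60 176; python3 -m crank '[[[-0.2,0.4,0.3,0,0,-0.2],[-0.2,0.5,0.6,0,0,-0.2],[-0.1,0.4,0.8,0,0,0],[0,0.2,0.8,0,0,0],[0,0,0.8,0,0,0],[0,0,0.3,0,0,0],[0,0,0,0,0,0]]]'; python3 go.py 511.7 -130.5 17 176
```

```text
shift [-0.46  1.72  3.64] turn [-0.12  0.01 -0.44] t 23.55 w 30.3 F [ 0.8 -0.2  0.3]
clock: 24.13
eef_pos: [525.6, -144.4, 57.2]
tool_rot: [-3.123, 0.015, 3.058]
force: [-0.4, 0.4, 0.5]
width: 29.8
shift [0.52 0.45 1.32] turn [-0.18  0.14 -0.13] t 24.13 w 29.8 F [-0.4  0.4  0.5]
```

```bash
python3 -m crank '[[[0.3,0.25,0,-0.1,0.1,-0.1],[0.2,0.2,0,-0.08,0.04,-0.03],[0,0,0,0,0,0],[0,0,0,0,0,0]]]'; python3 go.py 511.7 -130.5 17 176
```

```text
clock: 24.47
eef_pos: [512.6, -130.6, 58.7]
tool_rot: [3.141, 0.002, 3.07]
force: [-0.4, -1.0, 0.3]
width: 30.0
shift [ 0.03 -0.    1.39] turn [ 0.    0.02 -0.02] t 24.47 w 30.0 F [-0.4 -1.   0.3]
```

```bash
python3 -m crank '[[[0,0,0.6,0,0,0],[0,0,0.55,0,0,0],[0,0,0.15,0,0,0],[0,0,0,0,0,0]]]'; python3 go.py 511.7 -130.5 18 176
```

```text
clock: 24.8
eef_pos: [516.5, -132.1, 23.8]
tool_rot: [-3.14, 0.012, 3.068]
force: [0.7, -0.1, -0.9]
width: 30.1
shift [0.17 0.04 0.19] turn [-0.01  0.12 -0.03] t 24.8 w 30.1 F [ 0.7 -0.1 -0.9]
```

```bash
python3 -m crank '[[[0.15,0.04,0.2,0,0.1,0],[0,0,0,0,0,0]]]'; python3 go.py 511.7 -130.5 18 176;python3 -m crank '[[[0,0,0,0,0,0],[0,0,0,0,0,0],[0,0,0,0,0,0],[0,0,0,0,0,0],[0,0,0,0,0,0],[0,0,0,0,0,0]]]' 1;python3 go.py 511.7 -130.5 18 176
```

```text
clock: 24.97
eef_pos: [512.6, -131.0, 18.9]
tool_rot: [-3.14, 0.003, 3.068]
force: [-0.8, 0.2, -0.7]
width: 29.8
shift [0.03 0.01 0.03] turn [-0.01  0.03 -0.04] t 24.97 w 29.8 F [-0.8  0.2 -0.7]
clock: 25.47
eef_pos: [512.8, -131.7, 19.8]
tool_rot: [-3.139, 0.004, 3.065]
force: [0.9, 0.1, -3.2]
width: 11.6
shift [0.04 0.04 0.06] turn [-0.02  0.04 -0.06] t 25.47 w 11.6 F [ 0.9  0.1 -3.2]
```

```bash
python3 -m crank '[[[0,0,0,0,0,0.6],[0,0,0,0,0,1],[0,0,0,0,0,1],[0,0,0,0,0,1],[0,0,0,0,0,1],[0,0,0,0,0,1],[0,0,0,0,0,1]]]'; python3 go.py 511.7 -130.5 18 103
```

```text
clock: 26.05
eef_pos: [512.7, -132.1, 19.8]
tool_rot: [3.141, 0.005, 2.35]
force: [0.1, -1.1, -4.7]
width: 11.4
shift [0.06 0.01 0.06] turn [0.02 0.04 5.28] t 26.05 w 11.4 F [ 0.1 -1.1 -4.7]
```

```bash
python3 -m crank '[[[0,0,0,0,0,1],[0,0,0,0,0,1],[0,0,0,0,0,1],[0,0,0,0,0,1],[0,0,0,0,0,0.9],[0,0,0,0,0,0.5]]]'; python3 go.py 511.7 -130.5 18 103;  python3 - <<'E'
from h import *
s=ctrl.read_state();print(s['torque'].round(2),s['qpos'].round(2))
E
```

```text
clock: 26.55
eef_pos: [512.4, -132.3, 19.8]
tool_rot: [3.139, 0.004, 1.761]
force: [-0.1, -1.7, -3.1]
width: 11.5
shift [ 0.06 -0.01  0.06] turn [ 0.03  0.04 -0.35] t 26.55 w 11.5 F [-0.1 -1.7 -3.1]
[-0.25  0.01  0.21] [ 0.02  0.81  0.27  2.01 -0.54  0.38  0.91]
```

```bash
python3 -m crank '[[[0,0,0,0,0,0],[0,0,0,0,0,0],[0,0,0,0,0,0],[0,0,0,0,0,0],[0,0,0,0,0,0],[0,0,0,0,0,0]]]'; python3 - <<'E'
from h import *
s=ctrl.read_state();print(s['torque'].round(2),s['force'].round(1))
p=shot('wrist','k2.png');X=cloud(p)
m=(np.abs(X[...,2]-36)<7)&(np.hypot(X[...,0]-511.7,X[...,1]+130.5)<32)
g=X[m];v,u=np.nonzero(m);print(len(g),cv2.minAreaRect(g[:,:2].astype(np.float32)),u.min(),u.max(),v.min(),v.max())
import runpy
E
python3 chk.py; python3 - <<'E'
import cv2,numpy as np
b=cv2.imread('pics/k2.png')[220:420,140:420];a=cv2.imread('pics/chk.png')[140:270,130:280]
cv2.imwrite('pics/fin.png',np.hstack([cv2.resize(cv2.convertScaleAbs(b,alpha=1.5),(420,300)),cv2.resize(cv2.convertScaleAbs(a,alpha=1.8,beta=20),(346,300),interpolation=cv2.INTER_CUBIC)]))
E
```

```text
clock: 27.05
eef_pos: [512.5, -132.3, 19.8]
tool_rot: [3.139, 0.005, 1.768]
force: [-0.1, -0.8, -4.5]
width: 11.5
[-0.19 -0.01  0.11] [-0.1 -0.8 -4.5]
4609 ((513.0059814453125, -129.84213256835938), (40.10453796386719, 37.455020904541016), 59.961307525634766) 227 334 225 337
pan [547.7 155.8 124. ] yaw 60.6
pan 85 -23 z 27 px [189. 190.] area 39
pan 86 16 z 27 px [182. 201.] area 37
pan -5 -25 z 26 px [215. 204.] area 43
pan 44 17 z 33 px [194. 208.] area 18
pan 52 35 z 34 px [188. 212.] area 15
pan -21 15 z 26 px [213. 218.] area 42
scene
pan -21 8 z 28 px [336. 200.] area 22
pan 82 13 z 26 px [364. 204.] area 20
pan -7 -30 z 26 px [339. 208.] area 25
pan 82 -30 z 29 px [362. 212.] area 19
```

View pics/fin.png

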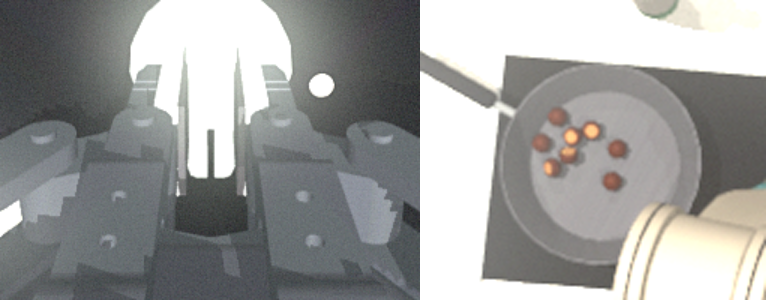

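The left view shows the jaws still gripping the bar in line, at (210,150). The right view shows all eight nuts in the pan, between (541,116) and (617,180), and every quarter has one. The tool has turned 1.30 rad since the grip and holds steady. Handing in.

```bash
python3 - <<'E'
from h import *
s=ctrl.read_state();print(s['tool_rot'].round(3),s['width'],s['clock']);print(ctrl.finish_job())
E
```

```text
[3.139 0.005 1.768] 11.71279172971019 27.25
the job is handed in; nothing more can be done
None
```

I handed the job in at 27.3 s, still gripping the knob at boost. By my last checks every condition was met, but the hand-in gave no verdict.

- **Chestnuts:** All eight slid out along the handle line and lie in the pan. The last look had at least one in each quarter. The nearest to a line, by my estimate, is at pan (−5, −26) mm, which passes the 5 mm tolerance by about 10 mm.
- **Correction:** After the pour, that nut sat right on the limit at x of 3–6 mm. My first nudges with the scoop's nose failed: they barely moved the pan and pivoted the scoop in the grip. A nudge with the scoop's side wall then shifted the pan about 10 mm and moved the nut clear. By my measurements the pan is still well within 40 mm of the ring's centre.
- **Scoop:** It lies empty, flat and let go on the worktop to the right of the hob. Its floor read about 3 mm up and its bar top 97 mm.
- **Knob:** The tool turned about 1.30 rad clockwise after gripping the bar and held that angle. I read the knob's angle from the tool's turn, because the fingers hid the bar from a separate camera measurement.

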